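# Turn the desk stand to bring the ink to the sheet

## Robot

A 7-joint arm with a two-finger parallel gripper is mounted at the origin on the work surface. World frame = base frame: x ahead of the robot, y to its left, z up, the work surface at z = 0. Lengths are in m, angles in rad, forces in N, time in s.
With the tool pointing down it reaches from about 0.4 to 0.875 m from the base axis. Payload 19.3 kg.
Tool frame: the origin (TCP) lies at the very end of the fingers, on their centre line; the grasp point (between the pads) lies 19 mm behind it; z points along the fingers, y is the line along which they close (so a half turn about z gives the same grasp; the last joint's range is limited). The gripper opens to 85 mm and grips with 20 to 120 N. Pads are 22 mm wide; open, the fingers measure 114 mm over their backs; the gripper's body (76 mm by 85 mm) begins 54 mm behind the grasp point. The pads swing forward as they close: fully open they stand 13 mm farther back than shut.
Start: joints at [1.127, 0.521, -0.036, 1.599, 0.021, 1.021, -0.113], TCP at [0.228, -0.582, 0.231] pointing down, gripper open.
Joint ranges: [-2.91, 2.91], [-0.3, 2.13], [-1.5, 1.42], [0.17, 2.43], [-1.26, 4.41], [0.16, 1.93], [-2.52, 2.52]. Speed limits (rad/s): [1.89, 1.89, 2.39, 2.39, 3.01, 3.01, 3.01].

## Interface

Orientations are given as [roll, pitch, yaw] about the fixed x, y, z axes, in that order (R = Rz(yaw) Ry(pitch) Rx(roll)).
In Python, from workcell import observe, grab_frame, job_done gives the robot as it stands.
- The arm moves only by the tool move_arm, never from a script. Its argument "plan" is a list that holds one entry, the list of rows, each a list of 7 numbers: the shift along the tool's x, y, z each as a share of 0.02 m, from -1 to 1, then the turn, a rotation vector about the tool's x, y, z each as a share of 6 degrees, from -1 to 1, then the opening, from -1 (shut) to 1 (fully open). A call has exactly 10 rows; each row shifts and turns the commanded pose from where the row before left it, along the tool's axes as they then stand; what a row does not reach is not made up. A row lasts 1/10 s, in which the tool goes at most 50 mm and 8.59 degrees, less where a joint would pass 70% of its speed; a pose out of reach is approached as far as the arm can. A call with a number of a shift or a turn outside -1 to 1 is refused whole. A call with a gripper value outside its range is refused whole. The fingers move at their own pace and stop on an object; "grip_force" is the grip in N (left out, the last holds). Time passes only in rows, so rows that do not move let the fingers close, or fill a call up. It gives the time, the measured TCP pose, the force, the opening and the grip force at its end, in the units of the state.
- observe(): the state, without advancing time (a new reading comes with each control period).
- grab_frame(name): name is "scene" or "top"; returns a dict with "color" (480x640x3 uint8, red, green, blue), "intrinsics" (3x3 intrinsics, pixels), "position" and "orientation" of the camera in the world. Camera axes: x right, y down, z forward; pixel columns grow to the right and rows downward; lengths in m; the calibration is good to about 2 mm. A picture is of the moment at which its call begins. There is no depth.
- job_done(): hands the job in; it is judged then, once.
The state is a dict: "clock": time; "qpos": joint angles; "qd": joint speeds; "joint_efforts": joint torques, N m; "position": TCP position; "tool_rot": TCP orientation; "force": force on the tool from outside, world axes, zero at the start; "moment": the same for the moment, N m; "grip_width": finger opening in m; "finger_force": force on a finger pad.
Only numpy, scipy, OpenCV 4.12 (cv2) and the standard library are available. Lean on these libraries where they do the work, as an engineer would, in place of code of your own. Each camera call takes 0.05 s, during which the arm holds its last target. There are 200 camera calls.

## Task

Get the ink ready for writing: with a fingertip, gently push one of the desk stand's arms to turn the stand until the tray with the ink bottle stands centred over the cork spill pad beside the sheet. Do not touch or lift the bottle, cup or paste pot riding in the trays, do not grip or force the stand, and leave everything else on the table as it is.

Things in the scene. Friction and masses are not known exactly. Their poses are not given: they have to be found in the camera images.
- stand: turning part of the low desk stand: steel hub (40 mm across, top 62 mm high) and three straight aluminium arms, each with a round tray at its end. Origin on the upright turning axis at table height; z up; x along the first arm, the others at +120 and +240 degrees about z. Turns either way without stops, needs about 1.7 N at 70 mm from the axis, stays where left; cannot be lifted
- stand_base: fixed wooden foot under the stand, 110 mm across, 18 mm high; origin on the stand's axis at table height. The arms above it are flat bars 10 mm wide, underside 32 mm and top 54 mm above the table, bare from 20 to 98 mm from the axis; trays are 64 mm across, rim top 48 mm high, centred 130 mm from the axis
- pad_mid (a point): middle of the upper face (3 mm above the table) of the square cork spill pad, 90 x 90 mm, fixed to the table beside the writing sheet; its middle lies 130 mm from the stand's axis, so a tray can stand centred over it; the point's x axis points away from the stand's axis
- ink: the ink bottle: round amber glass, 50 mm across, with shoulders, a narrower neck and a black cap 31 mm across, 42 mm high in all; loose in one of the three trays (which one varies), its top 83 mm above the table. Origin at the centre of its underside, 41 mm above the table; z up
- cup: open white ceramic water cup, 50 mm across, 36 mm high, loose in another tray; origin at the centre of its underside
- paste: low white lidded porcelain seal-paste pot, 53 mm across, 23 mm high, loose in the third tray; origin at the centre of its underside
- seal_a: bystander: square stone seal, 24 x 24 x 55 mm, standing; origin at the centre of its underside
- seal_b: bystander: square stone seal with a ball top, 30 x 30 x 69 mm, standing; origin at the centre of its underside
- inkstone: bystander: dark grey inkstone slab with a hollow, 130 x 90 x 22 mm; origin at the centre of its underside
- inkstick: bystander: small dark brown ink stick 80 x 22 x 14 mm lying flat on the table under the sweep of the stand's trays (which pass 22 mm above it); origin at the centre of its underside
- phone: bystander: phone lying flat, 150 x 72 x 9 mm; origin at the centre of its underside
- brush: bystander: writing brush lying on the table, 210 mm long, 11 mm high; origin at the centre of its underside
- weight: bystander: dark wooden paperweight bar, 200 x 26 x 16 mm, on the writing sheet; origin at the centre of its underside

How it is judged:
At the end, for the whole second after the job is handed in: The ink bottle stands within 15 mm (seen from above) of the middle of the cork pad, the stand is at rest, and all three pots stand upright in their trays (horizontal distance between ink and pad_mid below 0.015 m and angular speed of stand below 0.08 rad/s and z of ink in the frame of stand between 0.036 and 0.046 m and z of cup in the frame of stand between 0.036 and 0.046 m and z of paste in the frame of stand between 0.036 and 0.046 m and angle between each of ink, cup, paste's own z axis and vertical below 0.15 rad); the robot touches nothing.
It fails at once if the robot touches the bottle, cup or paste pot (over 0.5 N) (contact force between any of the fingers, the arm and ink above 0.5 N or contact force between any of the fingers, the arm and cup above 0.5 N or contact force between any of the fingers, the arm and paste above 0.5 N).
It fails at once if a pot is lifted out of its tray or knocked over (z of any of ink, cup, paste in the frame of stand above 0.05 m or z of any of ink, cup, paste in the frame of stand below 0.03 m or angle between any of ink, cup, paste's own z axis and vertical above 0.3 rad).
It fails at once if the stand is gripped hard or forced (over 20 N) (contact force between any of the fingers, the arm and stand above 20 N).
It fails at once if the stand is spun so that a pot moves faster than 0.6 m/s (linear speed of any of ink, cup, paste above 0.6 m/s).
It fails at once if a bystander on the table is moved by more than 15 mm (distance of any of seal_a, seal_b, inkstone, inkstick, phone, brush, weight from where it was at the start of the episode above 0.015 m).
It also fails if it takes over 48 s, if anything falls off the work surface, if the arm or the gripper's body presses on something with over 40 N, if the wrist force passes 120 N, or if a joint passes its speed limit or range.

## Working session

There is one attempt and no reset: what is moved stays moved. The work goes in short steps, Python scripts to look and compute and a tool call to move; the robot and the scene stay as the last step left them, time stands still between calls to the robot, and variables do not carry over. Pictures are saved under pics/ and viewed, at most 10 in all, crops included, and the job is handed in when it is done.

Besides the shell and the picture viewer there is one more tool, called after "Call:" as a command line: name --argument value ..., lists and objects as JSON in quotes. move_arm: Moves the arm, as the interface text tells. Shift numbers are shares of 0.02 m and turn numbers shares of 6 degrees, none past 1 either way. Its arguments: {"type":"object","properties":{"plan":{"type":"array"},"grip_force":{"type":"number"}},"required":["plan"]}

```bash
mkdir -p pics; cat > h.py <<'E'
import numpy as np, cv2
from scipy.spatial.transform import Rotation as R
from workcell import observe, grab_frame, job_done
def rot(o):
    o=np.array(o,float)
    if o.shape==(3,3): return o
    return R.from_euler('xyz',o).as_matrix() if o.size==3 else R.from_quat(o).as_matrix()
def ray(f,u,v):
    d=rot(f['orientation'])@np.linalg.inv(f['intrinsics'])@np.array([u,v,1.]); return np.array(f['position']),d
def atz(f,u,v,z):
    p,d=ray(f,u,v); return p+d*(z-p[2])/d[2]
def proj(f,P):
    c=np.array(f['intrinsics'])@rot(f['orientation']).T@(np.array(P)-f['position']); return c[:2]/c[2]
E
python3 - <<'E'
from h import *
import pickle
for n in('scene','top'):
    f=grab_frame(n); cv2.imwrite(f'pics/{n}0.png',f['color'][:,:,::-1]); pickle.dump(f,open(n+'0.pkl','wb'))
    print(n,f['position'],f['orientation'],f['intrinsics'])
print(observe())
E
```

```text
scene [ 1.18657112 -0.61007239  0.99868863] [-2.42253539 -0.01588118  0.8506336 ] [[536.79811423   0.         312.93152229]
 [  0.         536.79811423 236.36530833]
 [  0.           0.           1.        ]]
top [ 0.42699675 -0.04180955  1.43551244] [-3.03923527  0.00510644 -1.55124483] [[566.97977066   0.         313.83331588]
 [  0.         566.97977066 236.49132555]
 [  0.           0.           1.        ]]
{'clock': 0.1, 'qpos': array([ 1.12678304,  0.52193569, -0.03633501,  1.59992373,  0.02122397,
        1.02110016, -0.11280706]), 'qd': array([ 0.00115539, -0.00171802, -0.00068758, -0.00046103, -0.00126429,
       -0.00024817, -0.00072868]), 'joint_efforts': array([ 3.13783989e-03, -9.28478193e+01,  1.98362432e+00, -3.70527577e+01,
        1.80801755e-02,  5.43896327e-03,  1.18362923e-04]), 'position': array([ 0.22809259, -0.58158388,  0.23080464]), 'tool_rot': array([-3.14061506e+00,  8.44989916e-05,  3.73813905e-01]), 'force': array([-0.30730845,  0.02871984, -0.29303315]), 'moment': array([-0.06361452, -0.01870825,  0.02759506]), 'finger_force': 0.0, 'grip_width': 0.08548067710503894}
```

View pics/top0.png

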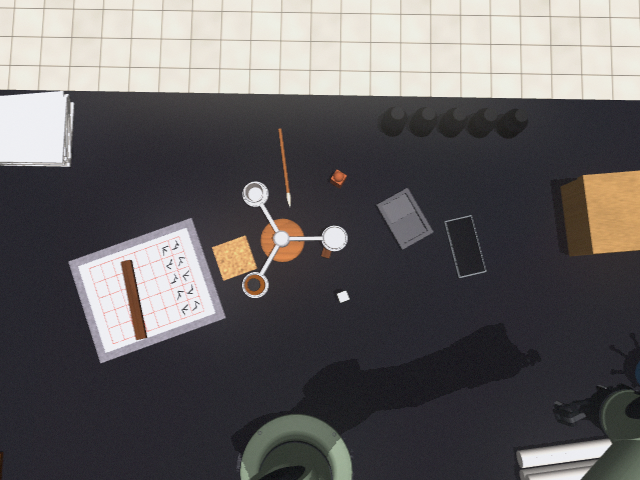

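View pics/scene0.png

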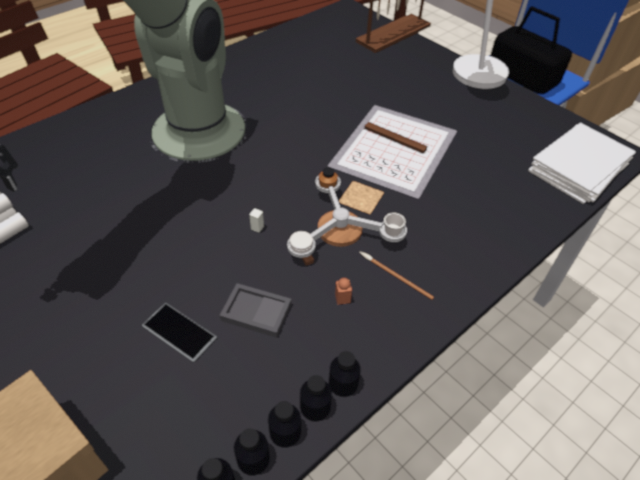

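The top view (up is +x, left is +y) shows the hub at about (282,239), ink at (255,285), cup at (255,194), paste at (334,238), and the pad at (235,257). The scene view agrees. Next I'll enlarge crops of both.

```bash
python3 - <<'E'
import cv2
a=cv2.imread('pics/top0.png')[165:315,195:395]; b=cv2.imread('pics/scene0.png')[155:275,270:430]
cv2.imwrite('pics/tc.png',cv2.resize(a,None,fx=4,fy=4,interpolation=2)); cv2.imwrite('pics/sc.png',cv2.resize(b,None,fx=5,fy=5,interpolation=2))
E
```

```text
(no output)
```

View pics/tc.png

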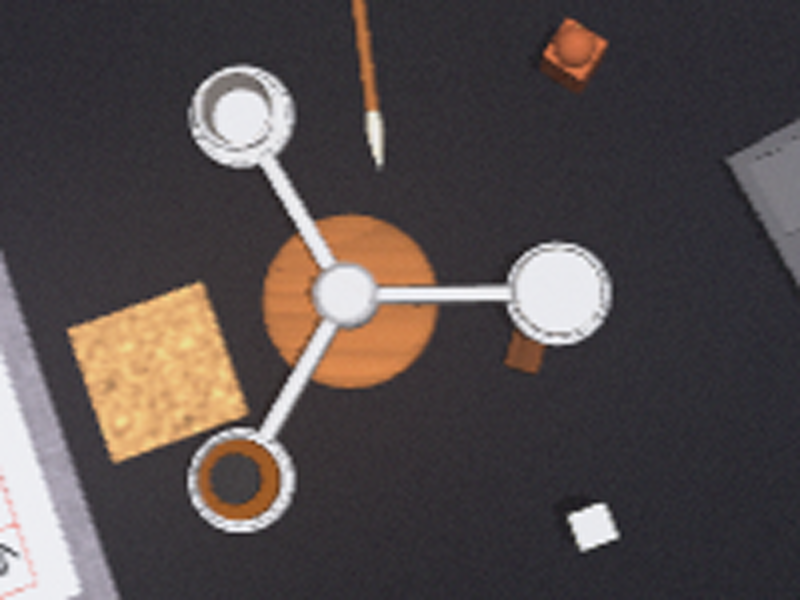

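View pics/sc.png

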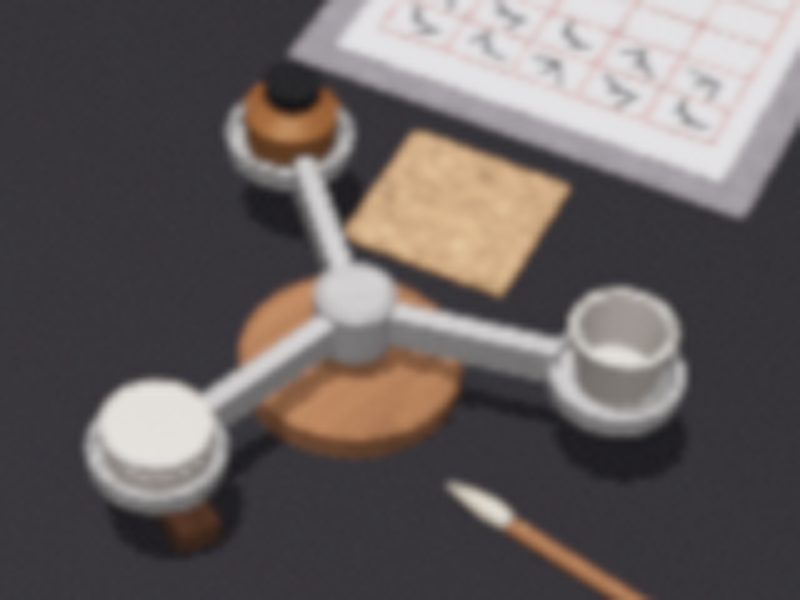

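The crops show, in tc pixels, the hub at (345,294), the ink cap at (238,479), and the pad corners at (68,328), (203,283), (248,412) and (116,462). In sc pixels, the hub top is at (356,288), the cap top at (293,78), and the pad corners at (418,130), (570,187), (500,297) and (345,232). I'll triangulate from these.

```bash
cat > m.py <<'E'
from h import *
import pickle
T=pickle.load(open('top0.pkl','rb'));S=pickle.load(open('scene0.pkl','rb'))
t=lambda u,v:((u-1.5)/4+195,(v-1.5)/4+165)
s=lambda u,v:((u-2)/5+270,(v-2)/5+155)
def tri(a,b):
    p,d=ray(T,*t(*a));q,e=ray(S,*s(*b))
    x=np.linalg.lstsq(np.c_[d,-e],q-p,rcond=None)[0]
    A,B=p+d*x[0],q+e*x[1]; return ((A+B)/2).round(4),round(float(np.linalg.norm(A-B)),4)
tc=np.array([(68,328),(203,283),(248,412),(116,462)]);scn=np.array([(500,297),(345,232),(418,130),(570,187)])
print('hub',tri((345,294),(356,288)))
print('cap',tri((238,479),(293,78)))
# match pad corners by projecting
for c in tc:
    P=atz(T,*t(*c),.003); i=np.argmin([np.linalg.norm(proj(S,P)-s(*k)) for k in scn]); print('padc',P.round(4),i,tri(c,scn[i]))
hub=atz(T,*t(345,294),.062); pad=np.mean([atz(T,*t(*c),.003) for c in tc],0); ink=atz(T,*t(238,479),.083)
padS=np.mean([atz(S,*s(*c),.003) for c in scn],0)
hubS=atz(S,*s(356,288),.062)
base=atz(T,*t(350,301),.018)
print(hub,hubS,'base',base,'pad',pad,padS)
tr={n:atz(T,*t(*c),.048) for n,c in dict(ink=(241,480),cup=(241,116),paste=(560,293)).items()}
an=lambda v:np.degrees(np.arctan2(v[1],v[0]))
for n,p in tr.items(): print(n,p.round(4),np.linalg.norm((p-hub)[:2]),an(p-hub))
print('ink',ink,np.linalg.norm((ink-hub)[:2]),an(ink-hub)); print('pad',np.linalg.norm((pad-hub)[:2]),an(pad-hub))
for n,c,z in (('seal_a',(593,527),.055),('seal_b',(575,45),.065),('stick',(525,355),.014),('brushtip',(380,165),.006)): print(n,atz(T,*t(*c),z).round(3))
E
python3 m.py
```

```text
hub (array([0.5625, 0.0481, 0.0574]), 0.001)
cap (array([0.4488, 0.108 , 0.0809]), 0.0006)
padc [0.5432 0.2272 0.003 ] 3 (array([ 0.5433,  0.2277, -0.0013]), 0.0008)
padc [0.5735 0.1424 0.003 ] 0 (array([ 0.5742,  0.1433, -0.0045]), 0.0002)
padc [0.4921 0.1114 0.003 ] 1 (array([0.4918, 0.1111, 0.001 ]), 0.0013)
padc [0.459  0.1937 0.003 ] 2 (array([0.4594, 0.1944, 0.0005]), 0.0008)
[0.56239095 0.04813257 0.062     ] [0.56530025 0.04442491 0.062     ] base [0.56237076 0.0477602  0.018     ] pad [0.5169718  0.16867031 0.003     ] [0.51970151 0.1658045  0.003     ]
ink [0.4486 0.1096 0.048 ] 0.12935696922644535 151.63198872467007
cup [0.6734 0.1164 0.048 ] 0.13035272151831767 31.573260718727933
paste [ 0.5669 -0.0831  0.048 ] 0.1313350802662881 -88.02986219934071
ink [0.44858148 0.10757772 0.083     ] 0.12839907288203614 152.42096271201203
pad 0.12881089287219294 110.6466305197447
seal_a [ 0.424 -0.105  0.055]
seal_b [ 0.718 -0.089  0.065]
stick [ 0.531 -0.063  0.014]
brushtip [0.651 0.032 0.006]
```

Measurements:

| Item | Value |
|---|---|
| Hub | about (0.563, 0.0475) |
| Ink arm angle | 152° |
| Cup arm angle | 31.7° |
| Paste arm angle | −88.2° |
| Pad angle | 110.7° |
| Radii | about 130 mm, as given |

The stand needs about −41° (clockwise). I'll push the paste arm from its far (+x) side towards the robot. First move is the transit at height to (0.602, −0.0135), with the gripper shut.

Call:
move_arm --plan '[[[0.926,-0.654,0,0,0,0,-1],[0.926,-0.654,0,0,0,0,-1],[0.926,-0.654,0,0,0,0,-1],[0.926,-0.654,0,0,0,0,-1],[0.926,-0.654,0,0,0,0,-1],[0.926,-0.654,0,0,0,0,-1],[0.926,-0.654,0,0,0,0,-1],[0.926,-0.654,0,0,0,0,-1],[0.926,-0.654,0,0,0,0,-1],[0.926,-0.654,0,0,0,0,-1]]]'

```text
clock: 1.1
position: [0.3532, -0.3915, 0.2311]
tool_rot: [-3.141, 0.0, 0.374]
force: [-0.5, -1.0, -0.4]
grip_width: -0.0002
finger_force: 0.0
```

Call:
move_arm --plan '[[[0.926,-0.654,0,0,0,0,-1],[0.926,-0.654,0,0,0,0,-1],[0.926,-0.654,0,0,0,0,-1],[0.926,-0.654,0,0,0,0,-1],[0.926,-0.654,0,0,0,0,-1],[0.926,-0.654,0,0,0,0,-1],[0.926,-0.654,0,0,0,0,-1],[0.926,-0.654,0,0,0,0,-1],[0.926,-0.654,0,0,0,0,-1],[0.926,-0.654,0,0,0,0,-1]]]'

```text
clock: 2.1
position: [0.4778, -0.2022, 0.2311]
tool_rot: [-3.141, 0.0, 0.374]
force: [-0.3, 0.2, -0.1]
grip_width: 0.0002
finger_force: 0.0
```

Call:
move_arm --plan '[[[0.926,-0.654,0,0,0,0,-1],[0.926,-0.654,0,0,0,0,-1],[0.926,-0.654,0,0,0,0,-1],[0.926,-0.654,0,0,0,0,-1],[0.926,-0.654,0,0,0,0,-1],[0.926,-0.654,0,0,0,0,-1],[0.926,-0.654,0,0,0,0,-1],[0.926,-0.654,0,0,0,0,-1],[0.926,-0.654,0,0,0,0,-1],[0.926,-0.654,0,0,0,0,-1]]]'

```text
clock: 3.1
position: [0.6024, -0.0129, 0.231]
tool_rot: [-3.141, 0.001, 0.374]
force: [-0.4, -0.7, 0.4]
grip_width: -0.0001
finger_force: 0.0
```

Call:
move_arm --plan '[[[0,0,0,0,0,-0.9,-1],[0,0,0,0,0,-0.9,-1],[0,0,0,0,0,-0.9,-1],[0,0,0,0,0,-0.9,-1],[0,0,0,0,0,-0.9,-1],[0,0,0,0,0,-0.9,-1],[0,0,0,0,0,-0.9,-1],[0,0,0,0,0,-0.9,-1],[0,0,0,0,0,-0.9,-1],[0,0,0,0,0,-0.3,-1]]]'

```text
clock: 4.1
position: [0.602, -0.0138, 0.231]
tool_rot: [-3.141, 0.0, 1.256]
force: [-0.6, 0.2, -0.8]
grip_width: 0.0002
finger_force: 0.0
```

Call:
move_arm --plan '[[[0,0,0.9,0,0,0,-1],[0,0,0.9,0,0,0,-1],[0,0,0.9,0,0,0,-1],[0,0,0.9,0,0,0,-1],[0,0,0.9,0,0,0,-1],[0,0,0.9,0,0,0,-1],[0,0,0.9,0,0,0,-1],[0,0,0.9,0,0,0,-1],[0,0,0.2,0,0,0,-1],[0,0,0,0,0,0,-1]]]'

```text
clock: 5.1
position: [0.6019, -0.0136, 0.0829]
tool_rot: [-3.14, 0.0, 1.253]
force: [1.0, 0.3, -0.0]
grip_width: -0.0
finger_force: 0.0
```

```bash
python3 - <<'E'
from h import *
a=grab_frame('top')['color'][165:315,195:395,::-1]; b=grab_frame('scene')['color'][155:275,270:430,::-1]
cv2.imwrite('pics/c1.png',np.vstack([cv2.resize(a,(400,300),interpolation=2),cv2.resize(b,(400,300),interpolation=2)]))
E
```

```text
(no output)
```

View pics/c1.png

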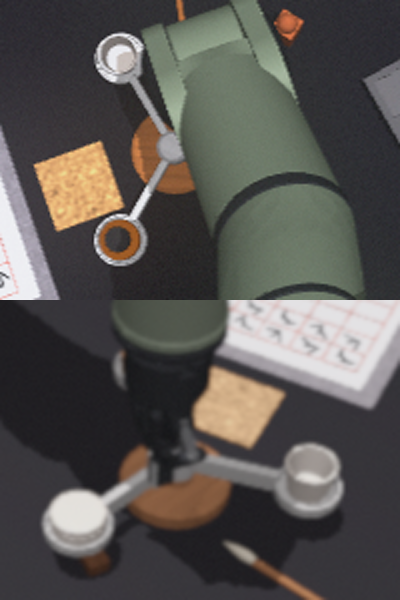

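The stand is unmoved, and the scene view shows the fingertip on the far side of the paste arm near the hub. I'll descend to z = 0.042, then push along −x, which is (−0.31, −0.95) in tool axes.

Call:
move_arm --plan '[[[0,0,0.4,0,0,0,-1],[0,0,0.4,0,0,0,-1],[0,0,0.4,0,0,0,-1],[0,0,0.4,0,0,0,-1],[0,0,0.4,0,0,0,-1],[0,0,0.05,0,0,0,-1],[0,0,0,0,0,0,-1],[0,0,0,0,0,0,-1],[0,0,0,0,0,0,-1],[0,0,0,0,0,0,-1]]]'

```text
clock: 6.2
position: [0.6024, -0.0137, 0.0426]
tool_rot: [3.141, -0.0, 1.253]
force: [0.3, -0.1, -0.6]
grip_width: -0.0002
finger_force: 0.0
```

Call:
move_arm --plan '[[[-0.03,-0.1,0,0,0,0,-1],[-0.03,-0.1,0,0,0,0,-1],[-0.03,-0.1,0,0,0,0,-1],[-0.03,-0.1,0,0,0,0,-1],[-0.03,-0.1,0,0,0,0,-1],[-0.03,-0.1,0,0,0,0,-1],[-0.03,-0.1,0,0,0,0,-1],[-0.03,-0.1,0,0,0,0,-1],[-0.03,-0.1,0,0,0,0,-1],[-0.03,-0.1,0,0,0,0,-1]]]'

```text
clock: 7.2
position: [0.5814, -0.0133, 0.0424]
tool_rot: [3.141, -0.0, 1.253]
force: [1.5, -1.2, -0.5]
grip_width: -0.0003
finger_force: 1.0
```

Call:
move_arm --plan '[[[-0.03,-0.1,0,0,0,0,-1],[-0.03,-0.1,0,0,0,0,-1],[-0.03,-0.1,0,0,0,0,-1],[-0.03,-0.1,0,0,0,0,-1],[-0.03,-0.1,0,0,0,0,-1],[-0.03,-0.1,0,0,0,0,-1],[-0.03,-0.1,0,0,0,0,-1],[-0.03,-0.1,0,0,0,0,-1],[-0.03,-0.1,0,0,0,0,-1],[-0.03,-0.1,0,0,0,0,-1]]]'

```text
clock: 8.2
position: [0.5604, -0.0124, 0.0423]
tool_rot: [3.141, -0.0, 1.254]
force: [2.5, 0.7, -0.6]
grip_width: 0.0002
finger_force: 1.1
```

```bash
python3 - <<'E'
from h import *
T=grab_frame('top');S=grab_frame('scene')
a=T['color'][165:315,195:395,::-1]; b=S['color'][155:275,270:430,::-1]
cv2.imwrite('pics/c2.png',np.vstack([cv2.resize(a,(400,300),interpolation=2),cv2.resize(b,(400,300),interpolation=2)]))
E
```

```text
(no output)
```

View pics/c2.png

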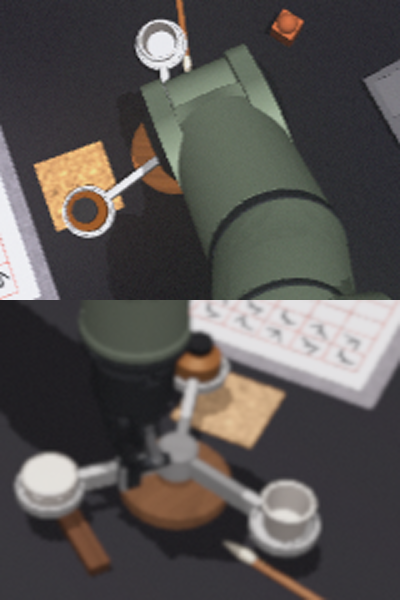

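The stand is turning under about 2.5 N. The ink tray is now at c2 top pixel (89,211), and the cup tray at (161,44).

```bash
cat > a.py <<'E'
from h import *
import pickle
T=pickle.load(open('top0.pkl','rb')); H=np.array([.5630,.0475])
t2=lambda u,v:((u-.5)/2+195,(v-.5)/2+165)
E
python3 - <<'E'
from a import *
for n,c in(('ink',(89,211)),('cup',(161,44.5))):
    p=atz(T,*t2(*c),.048)[:2]-H; print(n,np.linalg.norm(p),np.degrees(np.arctan2(p[1],p[0])))
phi=None
p=atz(T,*t2(89,211),.048)[:2]-H; ph=np.arctan2(p[1],p[0])+np.radians(120)
tcp=observe()['position'][:2]-H; u=np.array([np.cos(ph),np.sin(ph)]);n=np.array([-u[1],u[0]]); print('r,off',tcp@u,tcp@n)
for k in range(-105,-131,-5):
    a=np.radians(k);u=np.array([np.cos(a),np.sin(a)]);n=np.array([-u[1],u[0]]);print(k,(H+(tcp@tcp-(.0195)**2)**.5*u+.0195*n).round(4))
E
```

```text
ink 0.12924190667522334 128.32083625351945
cup 0.12942056150128708 8.339804450821678
r,off 0.05700066756913326 0.01935943411834256
-105 [ 0.5671 -0.0126]
-110 [ 0.5618 -0.0127]
-115 [ 0.5566 -0.0124]
-120 [ 0.5514 -0.0116]
-125 [ 0.5463 -0.0103]
-130 [ 0.5413 -0.0087]
```

Call:
move_arm --plan '[[[-0.018,-0.1,0,0,0,0,-1],[-0.018,-0.1,0,0,0,0,-1],[-0.018,-0.1,0,0,0,0,-1],[-0.018,-0.1,0,0,0,0,-1],[-0.018,-0.1,0,0,0,0,-1],[-0.018,-0.1,0,0,0,0,-1],[-0.018,-0.1,0,0,0,0,-1],[0,0,0,0,0,0,-1],[0,0,0,0,0,0,-1],[0,0,0,0,0,0,-1]]]'

```text
clock: 9.3
position: [0.5461, -0.0107, 0.0422]
tool_rot: [-3.141, 0.0, 1.253]
force: [0.5, 0.6, -0.4]
grip_width: -0.0004
finger_force: 0.0
```

```bash
python3 - <<'E'
from h import *
a=grab_frame('top')['color'][165:315,195:395,::-1]; b=grab_frame('scene')['color'][155:275,270:430,::-1]
cv2.imwrite('pics/c3.png',np.hstack([cv2.resize(a[:,:100],(400,600),interpolation=2),cv2.resize(b,(400,300),interpolation=2).repeat(1,0) if 0 else np.vstack([cv2.resize(b,(400,300),interpolation=2)]*2)]))
E
```

```text
(no output)
```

View pics/c3.png

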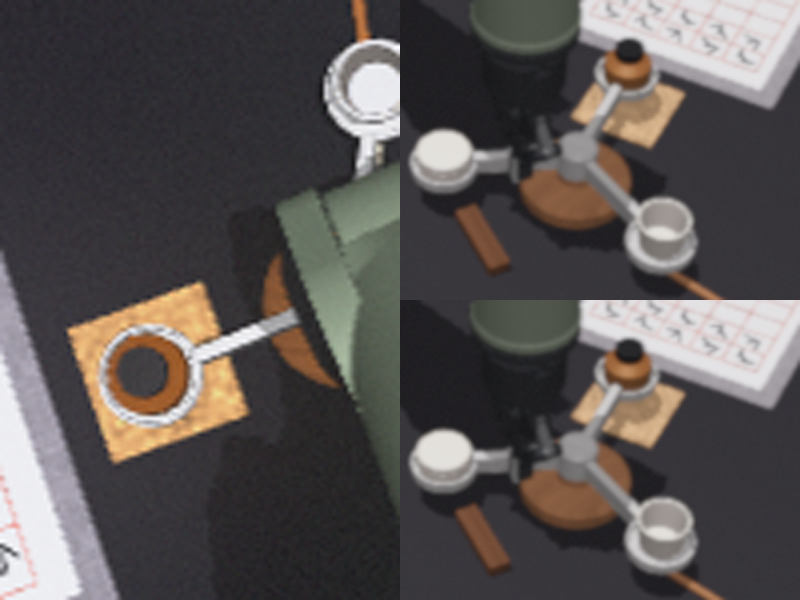

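The ink tray is now over the pad: rim centre at c3 (151,375), bottle cap at (144,371). I'll check its angle and distance.

```bash
python3 - <<'E'
from a import *
t=lambda u,v:((u-1.5)/4+195,(v-1.5)/4+165)
pad=np.array([.5170,.1687])
for n,c,z in(('tray',(151,375),.048),('cap',(144,371),.083)):
    q=atz(T,*t(*c),z)[:2];p=q-H; print(n,q,np.linalg.norm(p),np.degrees(np.arctan2(p[1],p[0])),'to pad',q-pad,np.linalg.norm(q-pad))
E
```

```text
tray [0.51161752 0.16672416] 0.1298251125116335 113.31477154828343 to pad [-0.00538248 -0.00197584] 0.005733673506566013
cap [0.51179523 0.16573213] 0.12884395666457957 113.41679660356955 to pad [-0.00520477 -0.00296787] 0.005991482063098465
```

The bottle is 6 mm from centre, about 2.7° short. I'll nudge it another 2.5 mm, back off and lift.

Call:
move_arm --plan '[[[-0.003,-0.025,0,0,0,0,-1],[-0.003,-0.025,0,0,0,0,-1],[-0.003,-0.025,0,0,0,0,-1],[-0.003,-0.025,0,0,0,0,-1],[-0.003,-0.025,0,0,0,0,-1],[0,0,0,0,0,0,-1],[0,0,0,0,0,0,-1],[0.03,0.2,0,0,0,0,-1],[0.03,0.2,0,0,0,0,-1],[0,0,0,0,0,0,-1]]]'

```text
clock: 10.4
position: [0.5523, -0.0116, 0.0422]
tool_rot: [-3.142, -0.0, 1.253]
force: [0.0, 0.7, -0.1]
grip_width: 0.0001
finger_force: 0.0
```

Call:
move_arm --plan '[[[0,0,-0.3,0,0,0,-1],[0,0,-0.5,0,0,0,-1],[0,0,-0.8,0,0,0,-1],[0,0,-0.8,0,0,0,-1],[0,0,-0.8,0,0,0,-1],[0,0,-0.8,0,0,0,-1],[0,0,-0.8,0,0,0,-1],[0,0,-0.8,0,0,0,-1],[0,0,-0.3,0,0,0,-1],[0,0,0,0,0,0,-1]]]'

```text
clock: 11.4
position: [0.5522, -0.0115, 0.1614]
tool_rot: [3.14, -0.0, 1.253]
force: [-0.4, -0.5, -1.0]
grip_width: -0.0001
finger_force: 0.0
```

```bash
python3 - <<'E'
from h import *
a=grab_frame('top')['color'][165:315,195:395,::-1]; b=grab_frame('scene')['color'][155:275,270:430,::-1]
cv2.imwrite('pics/c4.png',np.hstack([cv2.resize(a[:,:100],(400,600),interpolation=2),np.vstack([cv2.resize(b,(400,300),interpolation=2)]*2)]))
E
```

```text
(no output)
```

View pics/c4.png

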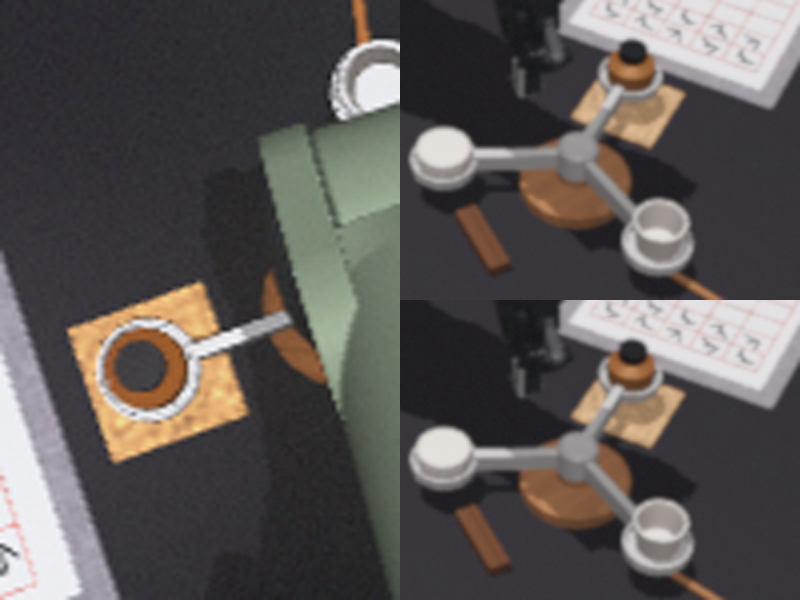

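The tray rim is at c4 (149,370), about 3 mm from the pad centre. All pots are upright, the bystanders look unmoved, and the arm is clear.

```bash
python3 -c "
from h import *
print(job_done())"
```

```text
the job is handed in; nothing more can be done
None
```

I turned the stand by pushing one arm with the shut fingers, and the ink tray ended about 3 mm from the pad's centre by the last picture; the job is handed in, and no verdict came back.

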